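# Knock the peg dibber clean and hold it ready over the six-cell tray

### The arm

A 6-joint arm with a two-finger parallel gripper is mounted at the origin on the work surface. World frame = base frame: x ahead of the robot, y to its left, z up, the work surface at z = 0. Lengths are in mm, angles in rad, forces in N, time in s.
With the tool pointing down it reaches from about 350 to 725 mm from the base axis. Payload 6 kg.
Tool frame: the origin (TCP) lies midway between the tips of the shut fingers; the grasp point (between the pads) lies 19 mm behind it; z points along the fingers, x is the direction in which the jaws open and shut, and the axes are right-handed (so a half turn about z gives the same grasp; the last joint's range is limited). The gripper opens to 85 mm and grips with 20 to 120 N. Pads are 22 mm wide; open, the fingers measure 114 mm over their backs; the gripper's body (76 mm by 85 mm) begins 54 mm behind the grasp point. The pads swing forward as they close: fully open they stand 13 mm farther back than shut.
Start: joints at [0.334, 0.04, 0.085, 0, -1.615, -0.334], TCP at [599.978, 0.018, 231.261] pointing down, gripper open.
Joint ranges: [-2.56, 2.56], [-1.29, 2.01], [-1.08, 1.49], [-3.29, 1.98], [-2.81, -0.18], [-2.99, 2.99]. Speed limits (rad/s): [2.57, 2.57, 3.01, 3.14, 3.14, 3.14].

### API

Orientations are given as a 3x3 rotation matrix whose columns are the frame's x, y, z axes.
In Python, from plant import * gives the robot as it stands. Calls block until the motion is done:
- reach(position, orientation): joint-space move of the TCP to a pose.
- movel(position, rot=None, max_speed=150, stop_force=None): straight line of the TCP; rot=None keeps the orientation; max_speed is the mean speed in mm/s. With stop_force (N) it stops when the force on the tool has changed by that much, and returns True; else False.
- goto_joints(angles): joint-space move.
- gripper_to(opening, newtons=None): finger opening in mm; newtons is the grip in N (None keeps the last); returns when the fingers have stopped.
- pause(seconds).
- inverse_kinematics(position, orientation): joint angles nearest the present ones, or None.
- get_obs(): the state.
- grab_frame(name): name is "scene" or "side" or "wrist"; returns a dict with "image" (420x560x3 uint8, red, green, blue), "z_map" (420x560 float32, mm along the optical axis (not along the pixel's ray), 0 where there is no reading), "intrinsics" (3x3 intrinsics, pixels), "pose" (4x4, takes a point from camera to world coordinates); the wrist camera has in their place "tool_from_camera" (4x4, takes a point from camera to tool coordinates, whose origin is the TCP and whose axes are the tool frame's). Camera axes: x right, y up, looking along -z (the intrinsics and any distortion apply to the point x, -y, -z); pixel columns grow to the right and rows downward; lengths in mm; the calibration is good to about 2 mm. A picture is of the moment at which its call begins: read the wrist's pose just before it.
A pose or a line that the arm cannot do raises Unreachable and nothing moves.
- sign_off(): hands the job in, once; it reports no verdict.
The state is a dict: "time": time; "joint_pos": joint angles; "qd": joint speeds; "effort": joint torques, N m; "position": TCP position; "orientation": TCP orientation; "wrist_force": force on the tool from outside, world axes, zero at the start; "torque": the same for the moment, N m; "width": finger opening in mm.
Only numpy, scipy, OpenCV 4.12 (cv2) and the standard library are available. Lean on these libraries where they do the work, as an engineer would, in place of code of your own. Each camera call takes 0.05 s, during which the arm holds its last target.

### The job

Pick up the wooden six-peg dibber by its handle and knock its board clean on the steel bracket's front plate: press one long side flat against the plate for about half a second, then turn the dibber a quarter turn and press one short end against it in the same way. Then carry the dibber over the divider board without it touching that board, and finish still holding it, level and still, about a centimetre above the rim of the six-cell seed tray, lined up so that each peg is over the middle of its own cell, without touching the tray. Leave everything else where it stands.

Things in the scene. Friction and masses are not known exactly. Their poses are not given: they have to be found in the camera images.
- dibber: Pale wooden dibber on its pegs, 0.2 kg. Origin: centre at peg-tip level, z up. Six pegs 10 mm thick, z 0 to 25 mm, at x -32, 0, 32, y -16.5, 16.5. Board 92 (x) by 62 (y) mm, z 25 to 43: long sides are the faces y = -31, 31, short ends x = -46, 46. Handle: centred upright bar, 70 mm in x, 22 mm thick in y, z 43 to 93. Half a turn about z changes nothing. Starts on the right, any yaw.
- bracket: Bent steel angle bracket fixed to the bench. Origin: at bench level, mid-width of its upright plate's front face. Plate 120 mm wide (y), z 0 to 70 mm, 4 mm thick; the front face is the plane x = 0 and looks to the bracket's -x (towards the robot); foot and gusset lie behind, up to x = 50 mm. Lift the dibber a little (10 to 20 mm) so its board meets the plate with the pegs off the bench.
- divider: Divider: a length of grey composite board standing on edge, fixed across the bench between the bracket and the trays. 320 mm long (its x, roughly the world's x), 22 mm thick (its y), 90 mm high. Origin: centre of its underside, at bench level.
- tray6: Six-cell seed tray, the target: black plastic, dark compost inside, 100 (x) by 70 (y) by 50 mm high, 0.4 kg, loose. Three cells along x by two along y, centres at x -32, 0, 32, y -16.5, 16.5 mm, each 28 by 29 mm inside. Rim at z = 50 mm, compost 20 mm below it. Origin: centre of its underside. Half a turn about z changes nothing.
- tray2: Bystander: black tray of the same outside size (100 by 70 by 50 mm) but with only two large cells, beside the six-cell tray; the two may swap places. Origin: centre of its underside.
- sprayer: Bystander: yellow pump sprayer with a press-button head, 110 mm in diameter, 247 mm high. Origin: centre of its underside.
- saucer: Bystander: chipped terracotta saucer, 90 mm in diameter, 20 mm high. Origin: centre of its underside.
- pot: Bystander: small terracotta pot, 64 mm in diameter at the rim, 55 mm high. Origin: centre of its underside.
- dome: Bystander: clear acrylic seedling dome, 110 mm in diameter, 90 mm high. Origin: centre of its underside.
- widger: Bystander: wooden-handled steel widger, 180 mm long, lying along its x, 18 mm high. Origin: middle of its underside.
- buckets: Bystander: two small aluminium buckets stacked one in the other, 104 mm in diameter, 120 mm high. Origin: centre of the underside.
There are look-alikes about, which are no part of the job. What is shaped like the bracket but orange or turquoise is not meant. There is more than one size of the dibber; the job needs the largest.

How it is judged (in metres and radians):
On the way, in this order (a step that is already met when the one before it is completed fails the run):
1. one long side of the held dibber's board is pressed flat against the front of the bracket's plate (contact force between dibber and bracket above 1 N and contact force between dibber and the fingers above 1 N and angle between the y axis of dibber and the x axis of bracket, either way round below 0.12 rad and x of dibber in the frame of bracket below -0.025 m and y of dibber in the frame of bracket between -0.05 and 0.05 m and angle between dibber's own z axis and vertical below 0.2 rad), for 0.2 s.
2. after a quarter turn, one short end of the held dibber's board is pressed flat against the front of the plate (contact force between dibber and bracket above 1 N and contact force between dibber and the fingers above 1 N and angle between the x axis of dibber and the x axis of bracket, either way round below 0.12 rad and x of dibber in the frame of bracket below -0.04 m and y of dibber in the frame of bracket between -0.05 and 0.05 m and angle between dibber's own z axis and vertical below 0.2 rad), for 0.2 s.
3. the dibber passes over the divider, its pegs above the divider's top edge (z of dibber in the frame of divider above 0.09 m and y of dibber in the frame of divider between -0.04 and 0.04 m and x of dibber in the frame of divider between -0.18 and 0.18 m), for 0.02 s.
At the end, for the whole second after the job is handed in: Dibber held, still and level (0.12 rad), touching only the fingers; peg tips 3 to 20 mm above the six-cell tray's rim, centre within 7 mm of the tray's, long axes within 0.12 rad; the six-cell tray moved under 10 mm, every bystander under 30 mm (horizontal distance between dibber and tray6 below 0.007 m and angle between the x axis of dibber and the x axis of tray6, either way round below 0.12 rad and z of dibber in the frame of tray6 between 0.053 and 0.07 m and angle between dibber's own z axis and vertical below 0.12 rad and contact force between dibber and the fingers above 1 N and contact force between dibber and tray6 below 0.05 N and contact force between dibber and divider below 0.05 N and contact force between dibber and bracket below 0.05 N and linear speed of dibber below 0.02 m/s and distance of tray6 from where it was at the start of the episode below 0.01 m and contact force between dibber and sprayer below 0.05 N and contact force between dibber and saucer below 0.05 N and contact force between dibber and pot below 0.05 N and contact force between dibber and dome below 0.05 N and contact force between dibber and widger below 0.05 N and contact force between dibber and buckets below 0.05 N and contact force between dibber and tray2 below 0.05 N and distance of each of sprayer, saucer, pot, dome, widger, buckets, tray2 from where it was at the start of the episode below 0.03 m); the arm keeps its last pose, push and grip.
It fails at once if the dibber touches the six-cell tray (contact force between dibber and tray6 above 0.5 N).
It fails at once if the dibber touches the divider board (contact force between dibber and divider above 0.5 N).
It fails at once if the six-cell tray is shifted by more than 10 mm (distance of tray6 from where it was at the start of the episode above 0.01 m).
It fails at once if a bystander is shifted by more than 30 mm (distance of any of sprayer, saucer, pot, dome, widger, buckets, tray2 from where it was at the start of the episode above 0.03 m).
It also fails if it takes over 62 s, if anything falls off the work surface, if the arm or the gripper's body presses on something with over 40 N, if the wrist force passes 120 N, or if a joint passes its speed limit or range.

## Working session

There is one attempt and no reset: what is moved stays moved. The work goes in short steps, each a Python script; the robot and the scene stay as the last script left them, time stands still between calls to the robot, and variables do not carry over. Pictures are saved under pics/ and viewed, and the job is handed in when it is done.

```bash
mkdir -p pics; ls; python3 - <<'E'
from plant import *
import cv2,numpy as np
for n in ["scene","side","wrist"]:
    o=get_obs()
    f=grab_frame(n)
    cv2.imwrite(f"pics/{n}0.png",f["image"][:,:,::-1])
    np.savez(f"pics/{n}0.npz",**{k:v for k,v in f.items()},pos=o["position"],ori=o["orientation"])
    print(n,[ (k,np.round(f[k],3).tolist()) for k in f if k not in("image","z_map")])
print(o["time"])
E
```

```text
pics
scene [('intrinsics', [[544.178, 0.0, 281.898], [0.0, 544.178, 208.252], [0.0, 0.0, 1.0]]), ('pose', [[-0.013, -0.711, 0.703, 1507.192], [1.0, -0.022, -0.004, -23.754], [0.018, 0.703, 0.711, 1010.902], [0.0, 0.0, 0.0, 1.0]])]
side [('intrinsics', [[437.673, 0.0, 274.365], [0.0, 437.673, 209.505], [0.0, 0.0, 1.0]]), ('pose', [[0.785, 0.462, -0.412, 173.857], [-0.619, 0.606, -0.5, -501.248], [0.019, 0.648, 0.762, 788.478], [0.0, 0.0, 0.0, 1.0]])]
wrist [('intrinsics', [[369.755, 0.0, 273.928], [0.0, 369.755, 208.747], [0.0, 0.0, 1.0]]), ('tool_from_camera', [[1.0, -0.001, -0.001, 0.554], [-0.001, -0.955, -0.297, -74.561], [-0.001, 0.297, -0.955, -143.309], [0.0, 0.0, 0.0, 1.0]])]
0.1
```

View pics/scene0.png

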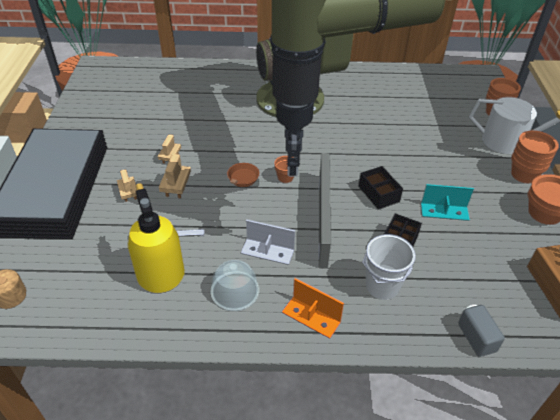

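View pics/side0.png

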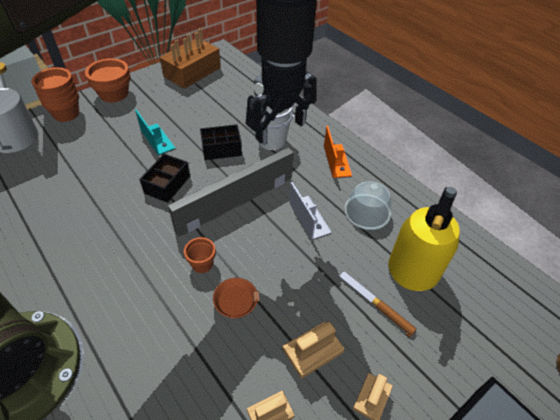

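View pics/wrist0.png

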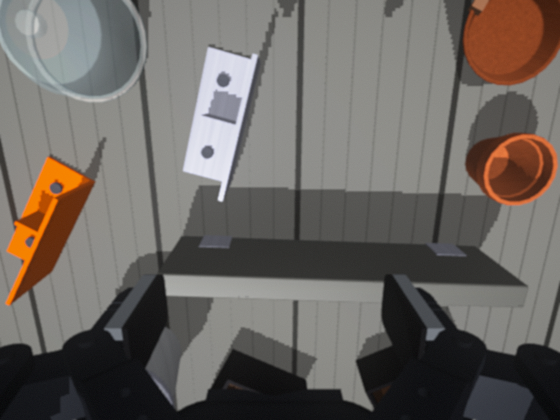

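The scene camera faces the robot. The white bracket is at scene (268,243), the divider at (325,210) and the large dibber at (175,177). The six-cell tray is at scene (403,230) and side (221,142), next to the buckets. Next I'll build a top-down map from the depth.

```bash
cat > h.py <<'E'
import numpy as np,cv2
def cloud(f,T=None):
    z=f["z_map"];K=f["intrinsics"];T=f["pose"] if T is None else T
    v,u=np.mgrid[:z.shape[0],:z.shape[1]]
    x=(u-K[0,2])/K[0,0]*z;y=(v-K[1,2])/K[1,1]*z
    P=np.stack([x,-y,-z],-1)
    W=P@T[:3,:3].T+T[:3,3]
    W[z<=0]=np.nan
    return W
def wristT(f,pos,ori):
    T=np.eye(4);T[:3,:3]=ori;T[:3,3]=pos
    return T@f["tool_from_camera"]
def topmap(clouds,imgs,x0,x1,y0,y1,s,zmax=300):
    # s px/mm ; rows: x decreasing downward? x up, y left
    H=int((x1-x0)*s);Wd=int((y1-y0)*s)
    Z=np.full((H,Wd),-99.);I=np.zeros((H,Wd,3),np.uint8)
    for W,im in zip(clouds,imgs):
        p=W.reshape(-1,3);c=im.reshape(-1,3)
        ok=np.isfinite(p[:,0])&(p[:,2]<zmax)
        p=p[ok];c=c[ok]
        r=((x1-p[:,0])*s).astype(int);q=((y1-p[:,1])*s).astype(int)
        m=(r>=0)&(r<H)&(q>=0)&(q<Wd)
        o=np.argsort(p[m,2])
        r,q,z,c=r[m][o],q[m][o],p[m,2][o],c[m][o]
        up=z>Z[r,q]
        Z[r[up],q[up]]=z[up];I[r[up],q[up]]=c[up]
    return Z,I
E
python3 - <<'E'
from h import *
fs=[dict(np.load(f"pics/{n}0.npz")) for n in ["scene","side"]]
C=[cloud(f) for f in fs]
for c in C: print(np.nanmedian(c[...,2][(c[...,2]<15)&(c[...,2]>-15)]))
Z,I=topmap(C,[f["image"] for f in fs],250,850,-400,400,1.0)
g=I.copy()
for k in range(0,600,100): cv2.line(g,(0,k),(799,k),(255,0,0),1);cv2.putText(g,f"x{850-k}",(2,k+10),0,.35,(255,255,0),1)
for k in range(0,800,100): cv2.line(g,(k,0),(k,599),(255,0,0),1);cv2.putText(g,f"y{400-k}",(k,595),0,.35,(255,255,0),1)
cv2.imwrite("pics/top.png",g[:,:,::-1])
E
```

```text
-1.2771483374625632
-0.4577082448504939
```

View pics/top.png

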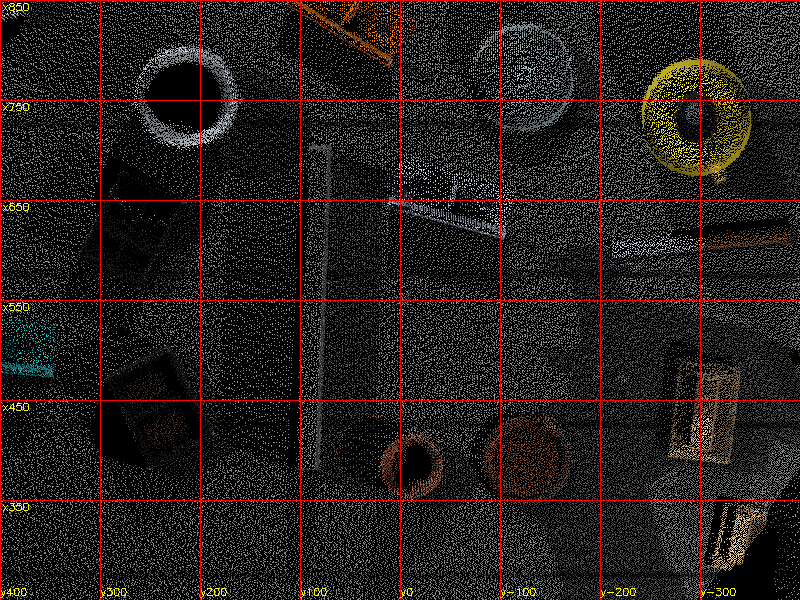

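```bash
cat > look.py <<'E'
from plant import *
from h import *
def look(name):
    o=get_obs();f=grab_frame("wrist")
    np.savez(f"pics/{name}.npz",**f,pos=o["position"],ori=o["orientation"])
    cv2.imwrite(f"pics/{name}.png",f["image"][:,:,::-1])
    print(name,o["time"],np.round(o["position"],1),np.round(o["joint_pos"],3))
E
python3 - <<'E'
from look import *
o=get_obs();R=np.array(o["orientation"]);print(np.round(R,3))
reach([620,205,250],R); look("tray")
reach([440,-335,250],R); look("dib")
E
```

```text
[[-1.     0.    -0.001]
 [ 0.     1.    -0.   ]
 [ 0.001 -0.    -1.   ]]
tray 0.9917 [620.  205.1 249.8] [ 6.250e-01  1.870e-01  2.770e-01 -1.000e-03 -1.663e+00 -6.250e-01]
dib 3.0917 [ 440.5 -334.4  249.8] [-0.286 -0.08  -0.     0.    -1.652  0.287]
```

View pics/tray.png

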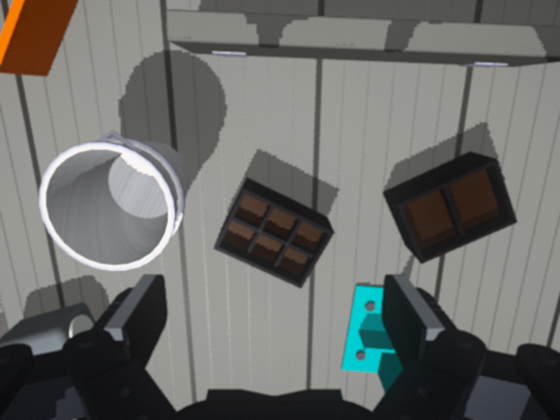

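View pics/dib.png

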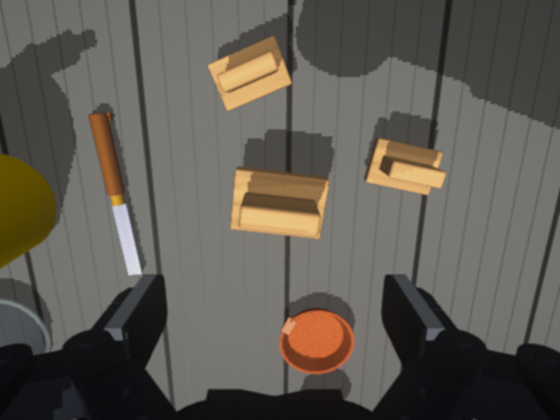

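The tray view shows six-cell rim corners at about (245,180), (334,228), (303,287) and (214,246). The dibber view shows the largest dibber at about (280,204), with the handle along the bottom of its board. I'll fit both from depth.

```bash
cat > fit.py <<'E'
from h import *
def load(n):
    f=dict(np.load(f"pics/{n}.npz"))
    return f,(cloud(f,wristT(f,f["pos"],f["ori"])) if "tool_from_camera" in f else cloud(f))
def rect(p):
    (c,(w,h),a)=cv2.minAreaRect(p[:,:2].astype(np.float32))
    if w<h: w,h,a=h,w,a+90
    a=np.deg2rad(a);a=(a+np.pi/2)%np.pi-np.pi/2
    return np.round(c,1),round(w,1),round(h,1),round(a,4)
def sel(W,c,r,z0,z1):
    return W[(np.hypot(W[...,0]-c[0],W[...,1]-c[1])<r)&(W[...,2]>z0)&(W[...,2]<z1)]
if __name__=="__main__":
  for n in ["tray","scene0","side0"]:
    f,W=load(n)
    p=sel(W,(630,270),75,44,56); print(n,"rim",len(p), p[:,2].mean() if len(p) else 0, rect(p) if len(p)>5 else "")
  for n in ["dib","scene0","side0"]:
    f,W=load(n)
    p=sel(W,(440,-300),62,86,100); print(n,"handle",len(p),p[:,2].mean(),rect(p))
    p=sel(W,(440,-300),70,37,49); print(n,"board",len(p),p[:,2].mean(),rect(p))
    print(" hist",np.histogram(sel(W,(440,-300),62,-10,110)[:,2],bins=range(-10,111,10))[0])
  for n in ["wrist0","scene0","side0"]:
    f,W=load(n)
    p=sel(W,(635,-45),75,64,76); print(n,"plate top",len(p),p[:,2].mean() if len(p) else 0,rect(p) if len(p)>5 else "")
  for n in ["tray","wrist0","scene0","side0"]:
    f,W=load(n)
    p=W[(abs(W[...,1]-80)<50)&(W[...,0]>350)&(W[...,0]<740)&(abs(W[...,2]-90)<6)]
    print(n,"divider",len(p),p[:,2].mean(),rect(p))
E
python3 fit.py
```

```text
tray rim 2052 48.9298999134915 (array([619.9, 269.5]), 100.3, 71.2, np.float64(-0.4666))
scene0 rim 175 47.926534144926826 (array([613.6, 272.8]), 83.0, 70.6, np.float64(-0.4609))
side0 rim 251 48.0722347456157 (array([619.9, 268.6]), 99.9, 75.3, np.float64(-0.468))
dib handle 2041 93.11693557914812 (array([ 435.3, -304.7]), 69.8, 22.6, np.float64(-0.1206))
dib board 2763 43.49436361636427 (array([ 435.3, -304.8]), 91.9, 61.9, np.float64(-0.12))
 hist [ 737 3133    0   43  181 2727  202  211  238  265 1931    0]
scene0 handle 164 90.81628536393201 (array([ 439.6, -305.4]), 76.1, 22.9, np.float64(-0.0986))
scene0 board 340 41.43933297510179 (array([ 441.4, -305.5]), 97.3, 64.3, np.float64(-0.1026))
 hist [516 161  11  49 170 250  46  57  42  93 107   0]
side0 handle 539 91.9189941163856 (array([ 435.2, -304.4]), 70.1, 22.3, np.float64(-0.1222))
side0 board 992 42.38121962450349 (array([ 435., -304.]), 92.5, 63.2, np.float64(-0.1186))
 hist [966 551   0  41 147 940  80  90  84 112 483   0]
wrist0 plate top 832 70.33814069964586 (array([629.3, -46. ]), 119.8, 4.2, np.float64(1.3049))
scene0 plate top 128 67.86710946087368 (array([634. , -46.9]), 119.8, 10.9, np.float64(1.2965))
side0 plate top 123 68.28231820222692 (array([629. , -45.9]), 120.1, 5.9, np.float64(1.3059))
tray divider 12920 90.4822063253379 (array([549.,  87.]), 302.5, 22.4, np.float64(-0.0374))
wrist0 divider 8119 90.23513455594217 (array([539.6,  86.8]), 319.1, 22.9, np.float64(-0.038))
scene0 divider 819 88.63820028691114 (array([544.5,  86.3]), 324.0, 21.0, np.float64(-0.0371))
side0 divider 1172 88.8221324298154 (array([539.7,  87.2]), 319.8, 26.2, np.float64(-0.0399))
```

```bash
cat > arm.py <<'E'
from look import *
R0=np.array([[-1,0,0],[0,1,0],[0,0,-1.]])
def Rd(yaw):  # tool orientation for dibber x-axis yaw
    a=yaw+np.pi/2;c,s=np.cos(a),np.sin(a)
    return np.array([[c,-s,0],[s,c,0],[0,0,1]])@R0
def st(t=""):
    o=get_obs();print(t,round(o["time"],2),np.round(o["position"],1),"F",np.round(o["wrist_force"],1),"w",round(o["width"],1),"q",np.round(o["joint_pos"],2))
E
python3 - <<'E'
from arm import *
gripper_to(60,70)
reach([435.3,-304.6,160],Rd(-0.1206)); st()
movel([435.3,-304.6,58],max_speed=100); st("down")
gripper_to(0,70); st("grip")
movel([435.3,-304.6,90],max_speed=80); st("lift")
f=grab_frame("side");np.savez("pics/side1.npz",**f);cv2.imwrite("pics/side1.png",cv2.resize(f["image"][220:,200:480,::-1],None,fx=2.5,fy=2.5))
E
```

```text
4.78 [ 435.4 -304.7  160.4] F [-0.3 -0.4 -0. ] w 59.5 q [-0.23 -0.14 -0.22  0.   -1.49  1.68]
down 5.94 [ 435.8 -304.8   58.9] F [-0.3  0.4 -0.5] w 59.9 q [-0.23 -0.1  -0.36  0.   -1.3   1.68]
grip 6.37 [ 435.5 -304.7   58.5] F [-0.8  0.6  3. ] w 21.2 q [-0.23 -0.09 -0.36  0.   -1.3   1.68]
lift 6.92 [ 435.4 -304.5   90.1] F [ 0.2 -0.6 -2.9] w 21.4 q [-0.23 -0.12 -0.32 -0.   -1.36  1.68]
```

View pics/side1.png

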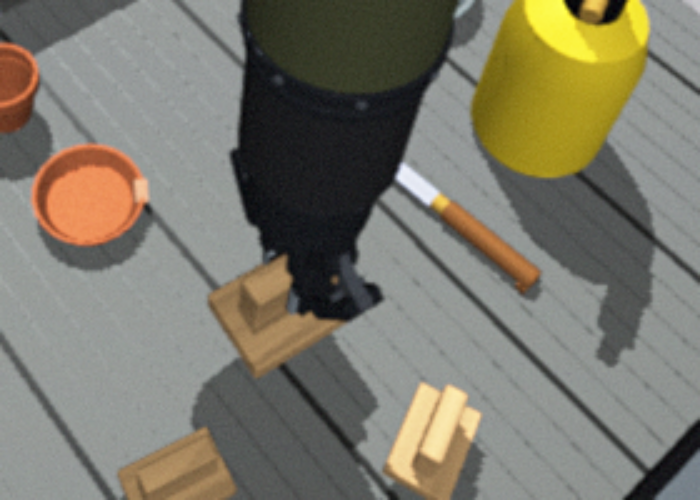

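Held: 2.9 N load and 21 mm width. Next is the long-side press.

```bash
cat >> arm.py <<'E'
by=-0.2662; bx=np.array([np.cos(by),np.sin(by),0]); bf=np.array([627.3,-45.5,0])
H=58.4
def bp(d,z): return (bf-bx*d+[0,0,z+H]).tolist()
E
python3 - <<'E'
from arm import *
o=get_obs()
movel([435.3,-304.6,150],max_speed=150)
reach(bp(75,70),Rd(by-np.pi/2)); st("at")
movel(bp(75,16),max_speed=120)
movel(bp(38,16),max_speed=80); pause(.15); st("near")
hit=movel(bp(26,16),max_speed=15,stop_force=8); st(f"hit {hit}")
pause(.6); st("pressed")
o=get_obs(); print("d",(np.array(o["position"])-bf)@bx)
f=grab_frame("side");np.savez("pics/side2.npz",**f);cv2.imwrite("pics/side2.png",cv2.resize(f["image"][130:290,200:400,::-1],None,fx=3.5,fy=3.5))
E
```

```text
at 9.47 [554.8 -26.1 128.2] F [ 0.3 -0.6 -3. ] w 20.8 q [ 0.31 -0.07 -0.21  0.   -1.43 -0.58]
near 10.83 [590.4 -35.4  74.6] F [ 0.2  0.2 -2.2] w 21.2 q [ 0.28  0.06 -0.19 -0.   -1.33 -0.54]
hit True 11.43 [597.9 -37.6  73.1] F [ 0.6 -0.4 -2.7] w 21.3 q [ 0.27  0.08 -0.16 -0.   -1.33 -0.54]
pressed 12.03 [597.3 -37.5  72.6] F [-0.9 -0.1 -3. ] w 21.3 q [ 0.27  0.08 -0.16 -0.   -1.33 -0.54]
d -31.01489745150859
```

View pics/side2.png

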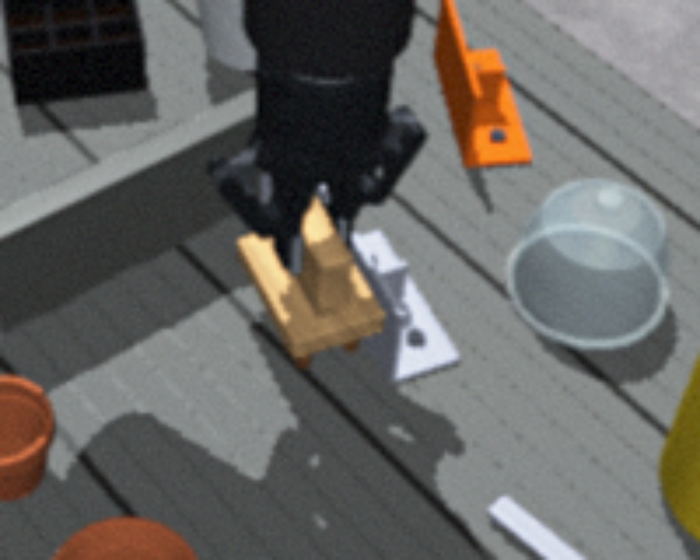

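The board meets the plate in the side crop at about (385,320), but the force fell to about 1 N after the stop. I'll push in by small steps until the force holds.

```bash
cat >> arm.py <<'E'
def press(d0,z=16,goal=7,step=1.0,n=10,base=0.0):
    d=d0
    for i in range(n):
        movel(bp(d,z),max_speed=10); pause(.15)
        o=get_obs();F=-np.array(o["wrist_force"])@bx
        print(round(d,1),"F",round(F,1),np.round(o["wrist_force"],1),"d",round((bf-np.array(o["position"]))@bx,1),"z",round(o["position"][2],1),round(o["time"],2))
        if F>goal: break
        d-=step
    fs=[]
    for k in range(6):
        pause(.1); fs.append(round(float(-np.array(get_obs()["wrist_force"])@bx),1))
    print("hold",fs)
E
python3 - <<'E'
from arm import *
press(30.5)
st()
E
```

```text
30.5 F -0.1 [ 0.1 -0.1 -2.2] d 30.5 z 74.3 12.56
29.5 F 2.5 [-2.2  1.6 -1.3] d 29.8 z 74.3 12.96
28.5 F 9.4 [-8.9  3.2  1.8] d 29.7 z 74.4 13.36
hold [8.2, 8.5, 7.9, 8.8, 8.0, 8.3]
 13.96 [598.7 -37.7  74.4] F [-7.8  3.1  1.5] w 21.1 q [ 0.27  0.08 -0.15 -0.   -1.34 -0.53]
```

The press held at about 8 N for 0.6 s. Now the quarter turn and the short end.

```bash
python3 - <<'E'
from arm import *
movel(bp(85,20),max_speed=100)
movel(bp(85,20),rot=Rd(by),max_speed=60); st("turned")
movel(bp(52,16),max_speed=80); pause(.1)
movel(bp(47,16),max_speed=20); pause(.1); st("near")
press(46)
st()
f=grab_frame("side");np.savez("pics/side3.npz",**f);cv2.imwrite("pics/side3.png",cv2.resize(f["image"][130:290,200:400,::-1],None,fx=3.5,fy=3.5))
E
```

```text
turned 16.4 [545.3 -23.2  78.3] F [-0.5 -0.1 -2.5] w 21.0 q [ 0.33 -0.07 -0.3   0.   -1.34  0.98]
near 17.57 [581.9 -33.2  74.3] F [ 0.3  0.3 -2.6] w 21.3 q [ 0.29  0.03 -0.21 -0.   -1.33  1.02]
46 F -0.2 [ 0.3  0.3 -2.6] d 46.0 z 74.4 17.97
45.0 F 5.0 [-4.7  2.   0.9] d 45.5 z 74.3 18.37
44.0 F 9.8 [-9.1  3.9  3.2] d 45.4 z 74.3 18.77
hold [9.5, 10.2, 9.6, 9.8, 8.5, 10.1]
 19.37 [583.5 -33.6  74.3] F [-9.5  3.7  2.5] w 20.9 q [ 0.28  0.04 -0.2  -0.   -1.33  1.02]
```

View pics/side3.png

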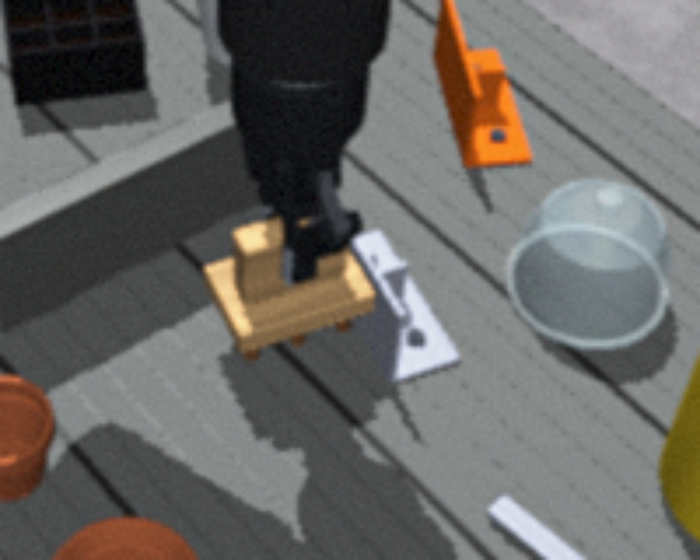

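The short end is pressed flat and held at about 9.7 N. Now over the divider to a hover above the tray, then I'll check the dibber's pose.

```bash
python3 - <<'E'
from arm import *
movel(bp(85,20),max_speed=80)
p=bp(85,140); movel(p,max_speed=150)
movel([600,190,140+H],rot=Rd(-0.35),max_speed=120); st("over")
movel([619.9,269.2,130+H],rot=Rd(-0.467),max_speed=100)
movel([619.9,269.2,85+H],max_speed=80); pause(.4); st("hover")
for n in ["side","scene"]:
    f=grab_frame(n);np.savez(f"pics/{n}4.npz",**f)
    c=f["image"][80:240,130:330] if n=="side" else f["image"][140:300,330:530]
    cv2.imwrite(f"pics/{n}4.png",cv2.resize(c[:,:,::-1],None,fx=3.5,fy=3.5,interpolation=cv2.INTER_CUBIC))
look("w4")
E
```

```text
over 23.02 [600.  189.5 198.6] F [ 0.3 -0.  -2.2] w 21.0 q [ 0.62  0.12  0.11  0.   -1.56  0.6 ]
hover 25.1 [620.  269.2 143.6] F [-0.5 -0.1 -2.4] w 21.4 q [ 0.7   0.25  0.15  0.   -1.48  0.4 ]
w4 25.2 [619.9 269.2 143.5] [ 0.705  0.247  0.153 -0.    -1.477  0.399]
```

View pics/side4.png

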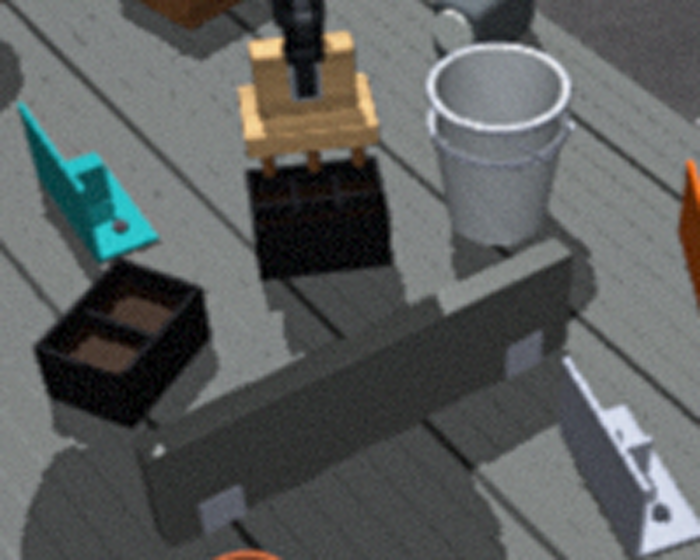

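View pics/scene4.png

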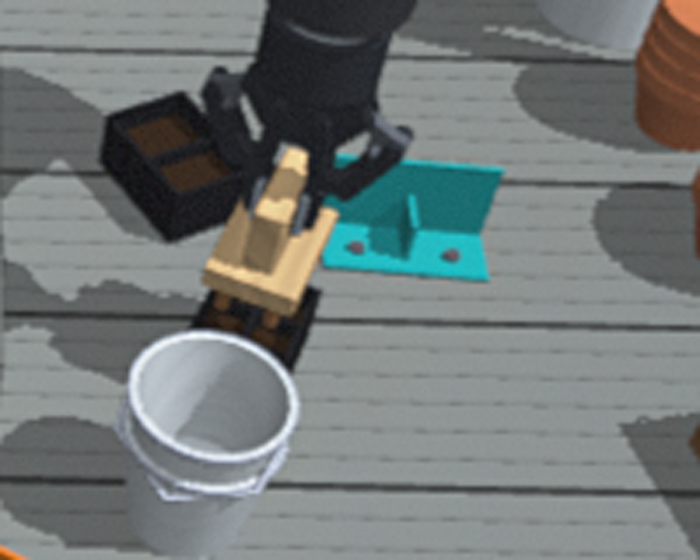

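View pics/w4.png

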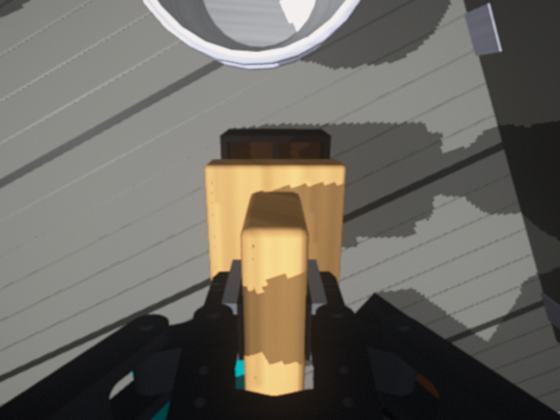

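The wrist view shows the board edge at about (275,163) centred over the tray at about (275,142). I'll quantify tilt and offset from depth.

```bash
python3 - <<'E'
from fit import *
a=-0.467;R=np.array([[np.cos(a),-np.sin(a)],[np.sin(a),np.cos(a)]])
for n in ["w4","side4","scene4"]:
    f,W=load(n); im=f["image"].astype(int)
    L=W.copy(); L[...,:2]=(W[...,:2]-[619.9,269.2])@R
    wood=(im[...,0]>im[...,2]+35)
    for nm,z0,z1,xr in [("board",118,138,60),("handle",170,186,60)]:
        m=wood&(abs(L[...,0])<xr)&(abs(L[...,1])<45)&(L[...,2]>z0)&(L[...,2]<z1)
        p=L[m]
        if len(p)<30: print(n,nm,len(p));continue
        # top face: cluster near mode z
        h,e=np.histogram(p[:,2],bins=np.arange(z0,z1,1.0));zm=e[h.argmax()]+.5
        q=p[abs(p[:,2]-zm)<4]
        c,*_=np.linalg.lstsq(np.c_[q[:,:2],np.ones(len(q))],q[:,2],rcond=None)
        print(n,nm,len(q),"z",round(zm,1),"tilt x,y",np.round(c[:2],3),"z0",round(c[2],1),"min",np.round(np.percentile(q,1,0),1),"max",np.round(np.percentile(q,99,0),1))
        print("   rect",rect(q))
    m=(abs(L[...,0])<60)&(abs(L[...,1])<45)&(L[...,2]>44)&(L[...,2]<55)
    q=L[m]; print(n,"rim",len(q),np.round(np.percentile(q,1,0),1),np.round(np.percentile(q,99,0),1))
E
```

```text
w4 board 9512 z 128.5 tilt x,y [-0.007 -0.005] z0 128.7 min [ -5.1 -29.8 126. ] max [ 45.4  31.  130.1]
   rect (array([17.1,  0.7]), 62.3, 57.2, np.float64(1.5701))
w4 handle 10549 z 178.5 tilt x,y [-0.01  0.  ] z0 178.5 min [-27.9  -9.8 175.5] max [ 34.3  11.2 179.9]
   rect (array([2.3, 0.7]), 65.3, 22.0, np.float64(0.0023))
w4 rim 1123 [ 35.2 -34.4  44.1] [49.9 35.1 52.2]
side4 board 366 z 127.5 tilt x,y [0.    0.008] z0 127.4 min [-45.6 -32.6 123.9] max [ 44.8  29.1 131. ]
   rect (array([-0.1, -1.8]), 92.1, 65.3, np.float64(0.0146))
side4 handle 114 z 177.5 tilt x,y [-0.001  0.039] z0 176.6 min [-34.5 -12.4 173.8] max [ 33.3  12.3 179.2]
   rect (array([-0.1,  0.5]), 69.5, 25.5, np.float64(0.0211))
side4 rim 237 [-49.6 -37.3  44.1] [49.7 37.4 52. ]
scene4 board 403 z 127.5 tilt x,y [-0.    -0.005] z0 126.9 min [-37.7 -28.9 123.8] max [ 50.7  31.2 130.9]
   rect (array([5.1, 1.2]), 93.1, 60.9, np.float64(-0.0092))
scene4 handle 178 z 177.5 tilt x,y [-0.006  0.015] z0 176.9 min [-29.1  -8.8 173.8] max [ 39.   11.1 180.4]
   rect (array([5.6, 1.3]), 72.4, 20.6, np.float64(0.0105))
scene4 rim 86 [-47.8 -34.7  44.2] [34.8 35.2 52.5]
```

The dibber is level within 0.01 rad and centred within about 1 mm. I'll lower it 24 mm so the tips sit about 61 mm above the bench.

```bash
python3 - <<'E'
from arm import *
movel([619.9,269.2,61+H],max_speed=25); pause(.6); st("final")
look("w5")
for n in ["side"]:
    f=grab_frame(n);np.savez(f"pics/{n}5.npz",**f)
    cv2.imwrite(f"pics/{n}5.png",cv2.resize(f["image"][80:240,130:330,::-1],None,fx=3.5,fy=3.5,interpolation=cv2.INTER_CUBIC))
from fit import *
a=-0.467;R=np.array([[np.cos(a),-np.sin(a)],[np.sin(a),np.cos(a)]])
for n in ["w5","side5"]:
    f,W=load(n); L=W.copy(); L[...,:2]=(W[...,:2]-[619.9,269.2])@R
    m=(f["image"][...,0].astype(int)>f["image"][...,2].astype(int)+35)&(abs(L[...,0])<60)&(abs(L[...,1])<45)&(abs(L[...,2]-104)<5)
    print(n,"board top",np.median(L[m][:,2]),rect(L[m]))
    q=L[(abs(L[...,0])<60)&(abs(L[...,1])<45)&(abs(L[...,2]-50)<5)]
    print("rim",np.round(np.percentile(q,1,0),1),np.round(np.percentile(q,99,0),1))
st()
E
```

```text
final 26.96 [619.9 269.2 119.4] F [-0.3 -0.5 -3.2] w 20.9 q [ 0.7   0.25  0.12  0.   -1.43  0.4 ]
w5 26.9583 [619.9 269.2 119.4] [ 0.705  0.254  0.118  0.    -1.435  0.399]
w5 board top 104.49950088484519 (array([17.1,  0.5]), 62.3, 57.2, np.float64(1.569))
rim [ 39.3 -34.3  46.7] [49.9 34.8 52.2]
side5 board top 103.06489691447013 (array([-0.4, -1.4]), 91.9, 65.5, np.float64(-0.0063))
rim [-49.7 -37.3  45.1] [49.7 30.3 52.6]
 27.06 [619.9 269.2 119.4] F [-0.8  0.5 -2.1] w 21.0 q [ 0.7   0.25  0.12  0.   -1.43  0.4 ]
```

View pics/side5.png

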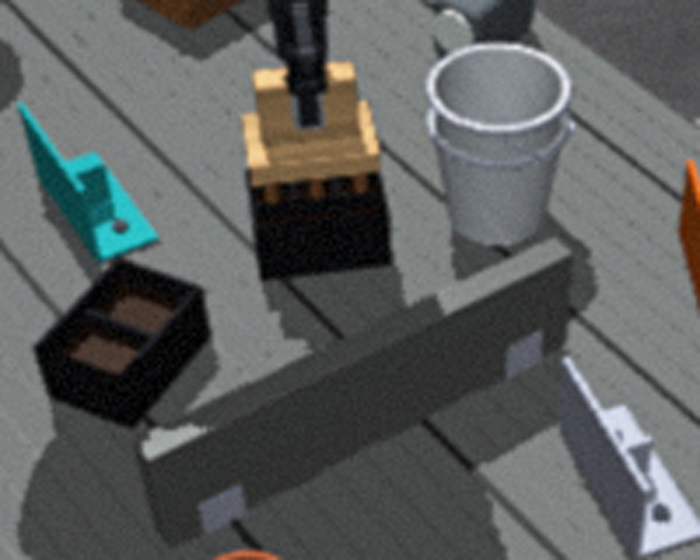

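The dibber hovers in line over the tray in the side crop, centred at about (315,190). Its tips are about 10–11 mm above the rim and nothing touches. Handing in.

```bash
python3 -c "
from plant import *
sign_off()"
```

```text
the job is handed in; nothing more can be done
```

I knocked the dibber clean on the bracket, carried it over the divider and handed the job in at about 27 s, well inside the 62 s. The dibber was still held above the six-cell tray. Sign-off reports no verdict, so the results below are from my own checks.

- **Long side:** the first force-stopped approach relaxed to about 1 N. I then pushed in by small steps and held about 8 N for 0.6 s.
- **Short end:** after the quarter turn I held about 9.7 N for 0.6 s.
- **Divider:** the peg tips crossed at about 140 mm, against the board's 90 mm top edge.
- **Final hover:** the peg tips are about 10–11 mm above the tray rim. The dibber's centre is within about 1.5 mm of the tray's, its yaw within about 0.02 rad, and its tilt about 0.01 rad as measured at the higher hover.
- **Contact at the end:** the wrist carries only the dibber's own weight (2–3 N), so nothing is touching. The tray is where I first measured it.
- **Disagreements:** the wrist and side cameras differed by about 1.5 mm in height and 2 mm sideways, within calibration. The scene camera read about 5 mm off along the dibber's length, partly because the view was blocked, so I did not use it.
- **Not re-measured:** I saw nothing disturbed in the pictures, but I did not measure the bystanders' positions again at the end.

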